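# Clamp the helix model's plinth in the gluing jig

### The arm

A 6-joint arm with a two-finger parallel gripper is mounted at the origin on the work surface. World frame = base frame: x ahead of the robot, y to its left, z up, the work surface at z = 0. Lengths are in m, angles in rad, forces in N, time in s.
With the tool pointing down it reaches from about 0.35 to 0.875 m from the base axis. Payload 4.2 kg.
Tool frame: the origin (TCP) lies midway between the tips of the shut fingers; the grasp point (between the pads) lies 19 mm behind it; z points along the fingers, y is the line along which they close (so a half turn about z gives the same grasp; the last joint's range is limited). The gripper opens to 85 mm and grips with 20 to 120 N. Pads are 22 mm wide; open, the fingers measure 114 mm over their backs; the gripper's body (76 mm by 85 mm) begins 54 mm behind the grasp point. The pads swing forward as they close: fully open they stand 13 mm farther back than shut.
Start: joints at [-1.003, 0.385, 0.008, 0, -1.194, -0.259], TCP at [0.19, -0.595, 0.231] pointing down, gripper open.
Joint ranges: [-3.14, 3.14], [-1.21, 2.06], [-1.07, 1.41], [-3.16, 2.05], [-2.99, -0.16], [-3.1, 3.1]. Speed limits (rad/s): [2.79, 2.79, 3.14, 3.14, 3.14, 3.14].

### API

Orientations are given as a unit quaternion [w, x, y, z].
In Python, from rig import observe, snapshot, close_job gives the robot as it stands. The module is installed in compiled form; this text tells all that it offers.
- The arm moves only by the tool apply_moves, never from a script. Its argument "plan" is text: rows parted by semicolons, each of 5 numbers parted by spaces: the shift along the world's x, y, z in m, then the turn about the world's z in rad, then the opening, from 0 (shut) to 1 (fully open). In form: dx dy dz spin hand; .... A call has 1 to 20 rows; each row is the pose to reach, as a shift and turn from the pose commanded when the call began; what a row does not reach only later rows make up. A row lasts 1/10 s, in which the tool goes at most 50 mm and 8.59 degrees, less where a joint would pass 70% of its speed; a pose out of reach is approached as far as the arm can. A call with a gripper value outside its range is refused whole. The fingers move at their own pace and stop on an object; "squeeze" is the grip in N (left out, the last holds). Time passes only in rows, so rows that repeat a pose let the fingers close. It gives the time, the measured TCP pose, the force, the opening and the grip force at its end, in the units of the state.
- observe(): the state, without advancing time (a new reading comes with each control period).
- snapshot(name): name is "scene" or "top" or "wrist"; returns a dict with "frame" (480x640x3 uint8, red, green, blue), "K" (3x3 intrinsics, pixels), "extrinsics" (4x4, takes a point from world to camera coordinates). Camera axes: x right, y up, looking along -z (the intrinsics and any distortion apply to the point x, -y, -z); pixel columns grow to the right and rows downward; lengths in m; the calibration is good to about 2 mm. A picture is of the moment at which its call begins. There is no depth.
- close_job(): hands the job in; it is judged then, once.
The state is a dict: "time_s": time; "q": joint angles; "joint_velocities": joint speeds; "tau": joint torques, N m; "ee_pos": TCP position; "orientation": TCP orientation; "ft_force": force on the tool from outside, world axes, zero at the start; "moment": the same for the moment, N m; "finger_gap": finger opening in m; "grip_force": force on a finger pad.
Only numpy, scipy, OpenCV 4.12 (cv2) and the standard library are available. Lean on these libraries where they do the work, as an engineer would, in place of code of your own. Each camera call takes 0.05 s, during which the arm holds its last target. There are 200 camera calls.

### The job

Slide the wooden plinth of the helix model along the jig's channel until it is fully home against the screw stop, seating it firmly but gently, then flip the cam lever over so that it snaps past centre and clamps the plinth there. Do not force the stop, the jig or the lever, and leave everything else on the bench alone.

Things in the scene. Friction and masses are not known exactly. Their poses are not given: they have to be found in the camera images.
- jig: Gluing jig fixed to the bench: aluminium plate 280 x 110 x 10 mm with a channel, a steel bridge with a cam lever, and a stop. Origin on the bench under the middle of the bridge; x runs along the channel from its open mouth to the stop, z up. Plate from x = -180 to +100 mm. Channel 63 mm wide between rails whose tops are 20 mm above the bench, x = -175 to +30 mm.
- bridge (a point): Middle of the top of the dark steel bridge, 64 mm above the bench, axes as the jig. The bridge is 24 mm thick along x and 102 mm wide; its beam is 12 mm high, so the plinth passes beneath. Cheeks beside the lever's cam rise to 92 mm above the bench.
- stop: Steel stop block at the channel's end (near face at jig x = +72 mm, top 46 mm above the bench) with a brass screw pointing back to the mouth, its round rigid head 20 mm across. The head's face is set anew for each job, anywhere from jig x = +22 to +42 mm, and is not measured: find it by touch. About 70 N would force the screw back. Origin and axes are those of the jig.
- stop_axis (a point): Where the stop screw's axis meets the block's near face, 23 mm above the bench. The screw's head carries a feeler pin, 3 mm proud, that gives way under less than 1 N until the plinth meets the rigid head. A plinth pushed against the head stays there by friction.
- plinth: Loose wooden plinth, 110 (its x) x 60 x 24 mm, about 0.4 kg, lying in the channel (underside 10 mm above the bench), short of the bridge and the stop. On top, 22 mm nearer the mouth than its centre, a brass socket 20 mm across, 14 mm high. Origin at the centre of its underside, x along the channel to the stop. It slides under a push of about 1.5 to 4 N.
- plinth_near (a point): Centre of the plinth's end face that looks to the mouth of the channel (60 x 24 mm, free to be pushed), 12 mm above the plate.
- foot: Round rubber clamp foot, 20 mm across, under the middle of the bridge, about 4 mm above the plinth's top when the lever is open; the closed lever presses it down with about 10 N. Origin 6 mm above its underside.
- lever (a joint): Angle of the cam lever, rad. At 0 (open) it stands up, leaning 0.12 rad from vertical towards the mouth. It grows as the lever swings over towards the stop (about jig +y), up to a rigid end at 1.7, where it lies level and points to jig +x. Dead centre is at 1.4: let go before it, the lever springs back open; beyond it, it snaps shut and stays.
- lever_pivot (a point): The lever's pivot axis, 82 mm above the bench over the middle of the bridge; axes as the jig, the hinge runs along jig y. Swinging the lever at 75 mm from the pivot takes up to about 12 N, most near 0.7 rad.
- lever_tip (a point): Centre of the lever's black round end (20 mm across, 22 mm wide), 88 mm from the pivot. The steel lever arm between is 12 mm thick in the direction of swing and 20 mm wide.
- screwdriver: Bystander, to be left where it is: a screwdriver lying on the bench; origin at its underside.
- spanner: Bystander, to be left where it is: a small spanner, 140 mm; origin at its underside.
- glue: Bystander, to be left where it is: a white glue bottle, 38 mm across, 100 mm tall; origin at its underside.
- dish: Bystander, to be left where it is: a small white bowl, 72 mm across, 30 mm high; origin at its underside.
- vertebra: Bystander, to be left where it is: a white model vertebra about 60 mm wide; origin at its underside.
- rung: Bystander, to be left where it is: a red and green plastic rung of the helix model, 94 mm long; origin at its underside.
Things that resemble listed ones, but are neither listed nor needed, are in the scene too. There is more than one size of the plinth; the one meant has the size given above.

How it is judged:
On the way, in this order (a step that is already met when the one before it is completed fails the run):
1. the plinth is pushed home: within about 2 mm of the screw head, pressing the feeler pin with more than 0.4 N, the lever still open (contact force between plinth and stop above 0.4 N and value of joint lever below 0.5 rad), for 0.2 s.
2. with the plinth still home, the lever is past centre and shut (value of joint lever above 1.6 rad and contact force between plinth and stop above 0.4 N), for 0.2 s.
At the end, for the whole second after the job is handed in: The lever is shut past centre (over 1.6 rad), the foot presses the plinth with over 5 N, and the plinth lies flat and straight (within 0.05 rad) in the channel, at rest, home at the stop: within about 2 mm of the screw head, so that the feeler pin presses it with over 0.4 N (all of step 2 and contact force between plinth and foot above 5 N and angle between plinth's own z axis and vertical below 0.05 rad and angle between the x axis of plinth and the x axis of jig, either way round below 0.05 rad and linear speed of plinth below 0.01 m/s); the robot touches nothing.
It fails at once if the plinth is rammed into the stop with more than 30 N (contact force between plinth and stop above 30 N).
It fails at once if the robot presses on the jig or its lever with more than 35 N (contact force between any of the arm, the fingers and jig above 35 N).
It fails at once if a bystander is moved by more than 30 mm (distance of any of screwdriver, spanner, glue, dish, vertebra, rung from where it was at the start of the episode above 0.03 m).
It also fails if it takes over 48 s, if anything falls off the work surface, if the arm or the gripper's body presses on something with over 40 N, if the wrist force passes 120 N, or if a joint passes its speed limit or range.

## Working session

There is one attempt and no reset: what is moved stays moved. The work goes in short steps, Python scripts to look and compute and a tool call to move; the robot and the scene stay as the last step left them, time stands still between calls to the robot, and variables do not carry over. Pictures are saved under pics/ and viewed, at most 10 in all, crops included, and the job is handed in when it is done.

Besides the shell and the picture viewer there is one more tool, called as name(argument=value, ...) on one line, values as JSON. apply_moves: Moves the arm, as the interface text tells. Its arguments: {"type":"object","properties":{"plan":{"type":"string"},"squeeze":{"type":"number"}},"required":["plan"]}

```bash
mkdir -p pics; cat > h.py <<'E'
import numpy as np, cv2
from rig import observe, snapshot, close_job
def take(name, fn):
    s=snapshot(name); cv2.imwrite('pics/'+fn+'.png', s['frame'][:,:,::-1]); np.savez('pics/'+fn+'.npz',**{k:np.array(s[k]) for k in('frame','K','extrinsics')}); return s
def load(fn): return dict(np.load('pics/'+fn+'.npz'))
def ray(s,u,v):
    K,E=s['K'],s['extrinsics']; d=np.linalg.solve(K,[u,v,1.]); d=np.array([d[0],-d[1],-d[2]])
    R,t=E[:3,:3],E[:3,3]; return -R.T@t, R.T@d
def onz(s,u,v,z):
    c,d=ray(s,u,v); return c+d*(z-c[2])/d[2]
def tri(obs):
    A=np.zeros((3,3));b=np.zeros(3)
    for s,u,v in obs:
        c,d=ray(s,u,v); d=d/np.linalg.norm(d); P=np.eye(3)-np.outer(d,d); A+=P;b+=P@c
    return np.linalg.solve(A,b)
def proj(s,p):
    E=s['extrinsics'];q=E[:3,:3]@p+E[:3,3]; q=np.array([q[0],-q[1],-q[2]]); q=s['K']@q; return q[:2]/q[2]
E
python3 - <<'E'
from h import *
for n in('scene','top','wrist'):
    s=take(n,n+'0'); print(n,s['K'].round(1).tolist(),ray(s,320,240)[0].round(3),s.keys())
print(observe())
E
```

```text
scene [[590.6, 0.0, 319.0], [0.0, 590.6, 236.8], [0.0, 0.0, 1.0]] [ 1.279 -0.025  1.024] dict_keys(['frame', 'K', 'extrinsics'])
top [[601.1, 0.0, 318.7], [0.0, 601.1, 245.4], [0.0, 0.0, 1.0]] [0.463 0.023 1.241] dict_keys(['frame', 'K', 'extrinsics'])
wrist [[414.4, 0.0, 317.9], [0.0, 414.4, 236.5], [0.0, 0.0, 1.0]] [ 0.11  -0.621  0.373] dict_keys(['frame', 'K', 'extrinsics'])
{'time_s': 0.15, 'q': array([-1.00339151e+00,  3.85379314e-01,  6.95315504e-03, -3.57857622e-04,
       -1.19400069e+00, -2.58580079e-01]), 'joint_velocities': array([-0.00097491, -0.00142577,  0.00395526,  0.00269758,  0.00045557,
       -0.00066136]), 'tau': array([-4.87874731e-04, -3.92678368e+01,  1.88582397e+01,  4.18857336e+00,
       -3.41073042e-03, -7.35879240e-06]), 'ee_pos': array([ 0.18983495, -0.5950158 ,  0.23047763]), 'orientation': array([-1.74867361e-04, -1.53734246e-01,  9.88111881e-01,  8.13470870e-04]), 'ft_force': array([0.0754185 , 0.49358153, 0.56879826]), 'moment': array([0.00603596, 0.00497544, 0.00483079]), 'grip_force': 0.0, 'finger_gap': 0.08535151881256835}
```

View pics/top0.png

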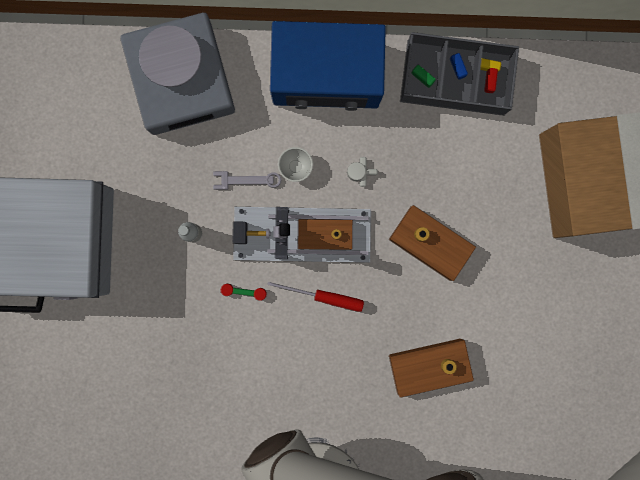

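View pics/scene0.png

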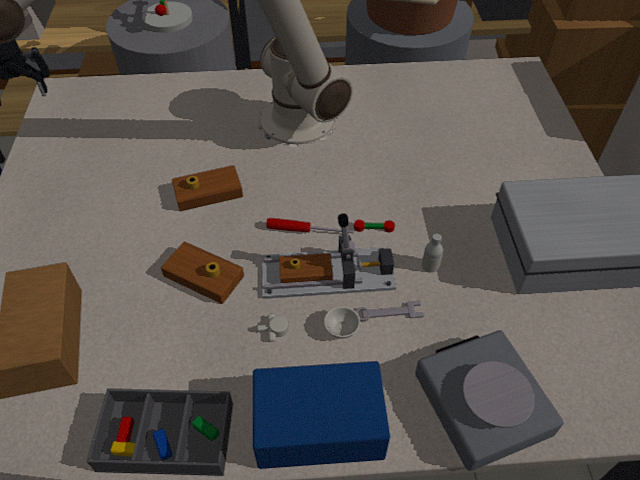

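The plinths are the decoys at top-view (432,243) and (432,368), both loose and larger, and the one in the jig channel at (325,234). The last one fits the description. The mouth is to the right (world −y) and the stop to the left (world +y). Next is a close crop of both views.

```bash
python3 - <<'E'
from h import *
a=cv2.imread('pics/top0.png')[200:270,225:380]; b=cv2.imread('pics/scene0.png')[205:300,250:405]
f=lambda i:cv2.resize(i,(775,i.shape[0]*5*6//10 if 0 else int(i.shape[0]*3.5)),interpolation=cv2.INTER_CUBIC)
f=lambda i:cv2.resize(i,None,fx=3.6,fy=3.6,interpolation=cv2.INTER_CUBIC)
cv2.imwrite('pics/crop1.png',np.vstack([f(a),f(b)]))
for n,z in(('top0',0.034),('scene0',0.034)):
    s=load(n); hsv=cv2.cvtColor(s['frame'],cv2.COLOR_RGB2HSV)
    m=cv2.inRange(hsv,(5,110,50),(18,255,255))
    box=np.zeros_like(m)
    if n[0]=='t': box[205:265,290:362]=255
    else: box[245:290,270:336]=255
    m&=box
    c=max(cv2.findContours(m,0,2)[0],key=cv2.contourArea); r=cv2.minAreaRect(c); print(n,r)
    for p in cv2.boxPoints(r): print(p.round(1),onz(s,*p,z).round(4))
E
```

```text
top0 ((324.7294616699219, 233.79864501953125), (53.9896240234375, 29.406112670898438), 1.1233028173446655)
[297.5 248. ] [0.4941 0.049  0.034 ]
[298.  218.6] [0.5533 0.0495 0.034 ]
[352.  219.6] [ 0.5543 -0.0591  0.034 ]
[351.4 249. ] [ 0.495  -0.0595  0.034 ]
scene0 ((305.28131103515625, 267.61090087890625), (26.428924560546875, 51.53800964355469), 86.3086166381836)
[278.7 256.1] [ 0.4956 -0.058   0.034 ]
[330.1 252.8] [0.4947 0.0521 0.034 ]
[331.8 279.1] [0.5643 0.0498 0.034 ]
[280.4 282.5] [ 0.565  -0.0564  0.034 ]
```

View pics/crop1.png

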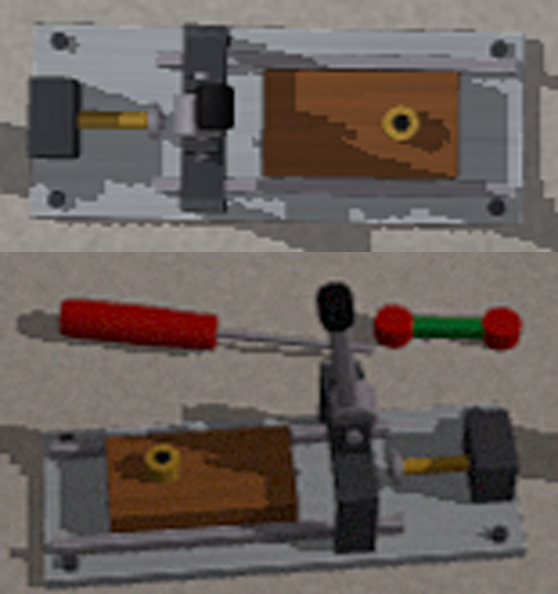

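The crop shows the plinth in the channel with its socket towards the mouth, 109 x 60 mm by top view, so the choice holds. The lever end is at crop (214,107) in the top view and (335,307) in the scene view. Now I measure the jig pose and heights.

```bash
python3 - <<'E'
from h import *
t,s=load('top0'),load('scene0')
T=lambda u,v:(t,225+u/3.6-.4,200+v/3.6-.4)
S=lambda u,v:(s,250+u/3.6-.4,205+(v-252)/3.6-.4)
pr=lambda n,p:print(n,np.round(p,4))
for n,a,b in[('tip',T(214,107),S(335,307)),('socket',T(401,123),S(163,460)),('screwL-mouth-far',T(499,49),S(70,563)),('boltstop far',T(60,41),S(499,534)),('stoptop centre',T(53,117),S(489,430))]:
    p=tri([a,b]); pr(n,p)
for n,u,v in[('TL',35,25),('BL',32,215),('TR',525,35),('BR',522,222)]: pr(n,onz(*T(u,v),.01))
for n,u,v in[('brTL',185,25),('brTR',229,27),('brBL',182,211),('brBR',225,212)]: pr(n,onz(*T(u,v),.064))
for n,u,v in[('brBL s',337,551),('brBR s',374,551)]: pr(n,onz(*S(u,v),.0))
# plinth near top-edge corner from both views
P=tri([(t,352,219.6),S(108,528-26)]);pr('plinth corner far/mouth',P)
P=tri([(t,351.4,249),S(107,435)]);pr('plinth corner near/mouth',P)
E
```

```text
tip [0.5232 0.0717 0.17  ]
socket [ 0.5243 -0.0258  0.0461]
screwL-mouth-far [ 0.5697 -0.0823  0.013 ]
boltstop far [0.5672 0.1675 0.0124]
stoptop centre [0.5218 0.165  0.0532]
TL [0.576  0.1811 0.01  ]
BL [0.4679 0.1794 0.01  ]
TR [ 0.5784 -0.0981  0.01  ]
BR [ 0.4716 -0.0991  0.01  ]
brTL [0.5734 0.0927 0.064 ]
brTR [0.573  0.0687 0.064 ]
brBL [0.4721 0.0913 0.064 ]
brBR [0.4722 0.068  0.064 ]
brBL s [0.5636 0.0744 0.    ]
brBR s [0.5652 0.0961 0.    ]
plinth corner far/mouth [ 0.5533 -0.0576  0.0475]
plinth corner near/mouth [ 0.4951 -0.058   0.0356]
```

The points agree with each other and with the sizes given:
- Jig origin is about (0.523, 0.0805), with its x axis along world +y and yaw 0.6° past +y.
- The lever tip measures z 0.170 against 0.169 expected, and the socket z 0.046 against 0.048.
- The plinth's near face is at y ≈ −0.058.

First move: go above the mouth with the fingers shut and the pads square to the channel.

apply_moves(plan="0.334 0.510 0 1.273 0;0.334 0.510 0 1.273 0;0.334 0.510 0 1.273 0;0.334 0.510 0 1.273 0;0.334 0.510 0 1.273 0;0.334 0.510 0 1.273 0;0.334 0.510 0 1.273 0;0.334 0.510 0 1.273 0;0.334 0.510 0 1.273 0;0.334 0.510 0 1.273 0;0.334 0.510 0 1.273 0;0.334 0.510 0 1.273 0;0.334 0.510 0 1.273 0;0.334 0.510 0 1.273 0;0.334 0.510 0 1.273 0;0.334 0.510 0 1.273 0;0.334 0.510 0 1.273 0;0.334 0.510 0 1.273 0", squeeze=40)

```text
time_s: 1.95
ee_pos: [0.5235, -0.0864, 0.2315]
orientation: [-0.0, 0.71, -0.704, 0.0]
ft_force: [0.1, 0.3, 1.5]
finger_gap: -0.0001
grip_force: 0.0
```

apply_moves(plan="0.0005 0.001 -0.05 0 0;0.0005 0.001 -0.1 0 0;0.0005 0.001 -0.14 0 0;0.0005 0.001 -0.17 0 0;0.0005 0.001 -0.19 0 0;0.0005 0.001 -0.2 0 0;0.0005 0.001 -0.2 0 0")

```text
time_s: 2.65
ee_pos: [0.5237, -0.0849, 0.0303]
orientation: [0.001, 0.711, -0.703, -0.001]
ft_force: [0.6, 0.2, -0.6]
finger_gap: -0.0
grip_force: 0.0
```

```bash
python3 - <<'E'
from h import *
o=observe();print(o['ee_pos'],o['ft_force'])
w=take('wrist','w1'); s=take('scene','s1')
c=cv2.resize(s['frame'][190:310,240:410,::-1],None,fx=3,fy=3,interpolation=cv2.INTER_CUBIC)
a=np.zeros((360+300,800,3),np.uint8)
im=np.hstack([cv2.resize(w['frame'][:,:,::-1],(400,300)),cv2.resize(c,(400,282)) if 0 else cv2.copyMakeBorder(cv2.resize(c,(400,282)),0,18,0,0,0)])
cv2.imwrite('pics/v1.png',im)
E
```

```text
[ 0.52373001 -0.08485048  0.03034279] [ 0.58385537  0.1927522  -0.6152258 ]
```

View pics/v1.png

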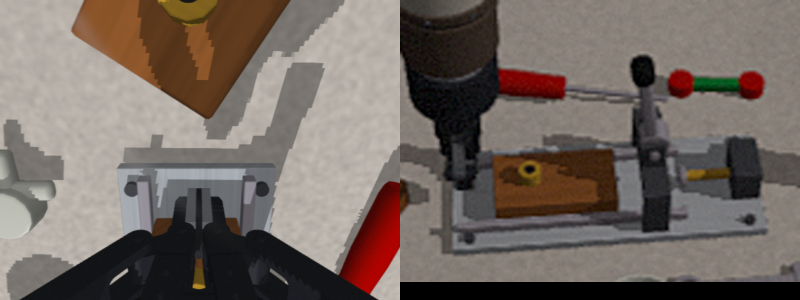

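The fingers stand centred in the channel, at wrist (200,220), behind the plinth's near face and clear of rails and bystanders. I lower to push height and slide the plinth.

apply_moves(plan="0 0 -0.01 0 0;0 0.006 -0.01 0 0;0 0.012 -0.01 0 0;0 0.016 -0.01 0 0;0 0.02 -0.01 0 0;0 0.024 -0.01 0 0;0 0.029 -0.01 0 0;0 0.034 -0.01 0 0;0 0.039 -0.01 0 0;-0.0005 0.044 -0.01 0 0;-0.0005 0.049 -0.01 0 0;-0.0005 0.053 -0.01 0 0;-0.0005 0.057 -0.01 0 0;-0.0005 0.06 -0.01 0 0;-0.0005 0.062 -0.01 0 0")

```text
time_s: 4.25
ee_pos: [0.5239, -0.0221, 0.0213]
orientation: [0.0, 0.711, -0.703, -0.0]
ft_force: [0.4, -3.5, 2.1]
finger_gap: -0.0003
grip_force: 1.5
```

apply_moves(plan="0 0.001 0 0 0;0 0.002 0 0 0;0 0.003 0 0 0;0 0.004 0 0 0;0 0.005 0 0 0")

```text
time_s: 4.75
ee_pos: [0.5239, -0.0174, 0.0213]
orientation: [0.0, 0.711, -0.703, -0.0]
ft_force: [-0.3, -2.8, 2.2]
finger_gap: -0.0003
grip_force: 1.5
```

apply_moves(plan="0 0.001 0 0 0;0 0.002 0 0 0;0 0.003 0 0 0;0 0.003 0 0 0")

```text
time_s: 5.15
ee_pos: [0.5239, -0.0143, 0.0213]
orientation: [0.0, 0.711, -0.703, -0.0]
ft_force: [-0.2, -3.1, 2.1]
finger_gap: -0.0003
grip_force: 1.3
```

apply_moves(plan="0 0.001 0 0 0;0 0.002 0 0 0;0 0.002 0 0 0")

```text
time_s: 5.45
ee_pos: [0.5238, -0.0129, 0.0213]
orientation: [0.0, 0.711, -0.703, 0.0]
ft_force: [-0.3, -5.7, 2.3]
finger_gap: -0.0
grip_force: 3.0
```

apply_moves(plan="0 0.0005 0 0 0;0 0.0005 0 0 0")

```text
time_s: 5.65
ee_pos: [0.5238, -0.0128, 0.0213]
orientation: [0.001, 0.711, -0.703, 0.0]
ft_force: [0.2, -7.7, 1.4]
finger_gap: -0.0004
grip_force: 4.1
```

The plinth has stalled and the force is rising. This places the head at jig x ≈ +28 mm, which is inside the allowed range and near where the picture shows it. One more gentle millimetre.

apply_moves(plan="0 0.0005 0 0 0;0 0.001 0 0 0;0 0.001 0 0 0;0 0.001 0 0 0")

```text
time_s: 6.05
ee_pos: [0.5236, -0.0128, 0.0213]
orientation: [0.001, 0.711, -0.703, 0.0]
ft_force: [2.0, -12.2, 2.8]
finger_gap: 0.0004
grip_force: 6.2
```

Firmly seated at 12 N. I back off gently, rise, and take a place on the mouth side of the lever.

apply_moves(plan="0 -0.001 0 0 0;0 -0.002 0 0 0;0 -0.004 0 0 0;0 -0.01 0 0 0;0 -0.02 0 0 0;0 -0.022 0.04 0 0;0 -0.022 0.09 0 0;0 -0.022 0.132 0 0;0 -0.005 0.132 0 0;0 0.015 0.132 0 0;-0.001 0.034 0.132 0 0;-0.001 0.034 0.132 0 0;-0.001 0.034 0.132 0 0")

```text
time_s: 7.35
ee_pos: [0.5228, 0.0229, 0.1532]
orientation: [0.0, 0.711, -0.703, -0.0]
ft_force: [-0.1, -0.6, 0.2]
finger_gap: -0.0001
grip_force: 0.0
```

```bash
python3 - <<'E'
from h import *
s=take('scene','s2');t=take('top','t2')
a=cv2.resize(s['frame'][190:310,240:410,::-1],(400,282),interpolation=2);b=cv2.resize(t['frame'][180:300,220:390,::-1],(400,282),interpolation=2)
cv2.imwrite('pics/v2.png',np.hstack([a,b])); o=observe();print(o['ee_pos'],o['ft_force'])
# lever follow path: corner at r=.072 on arm back surface
py,pz,w=.0805,.082,.011
for th in np.arange(0.1,1.75,.1):
    p=th-.12; print(round(th,2),'tcp y %.4f z %.4f'%(py+.072*np.sin(p)-.006*np.cos(p)-w,pz+.072*np.cos(p)+.006*np.sin(p)))
E
```

```text
[0.52284539 0.02243469 0.15313529] [-0.4346013   0.25466352  0.58750102]
0.1 tcp y 0.0621 z 0.1539
0.2 tcp y 0.0693 z 0.1542
0.3 tcp y 0.0765 z 0.1539
0.4 tcp y 0.0836 z 0.1529
0.5 tcp y 0.0906 z 0.1511
0.6 tcp y 0.0974 z 0.1486
0.7 tcp y 0.1039 z 0.1455
0.8 tcp y 0.1101 z 0.1418
0.9 tcp y 0.1159 z 0.1374
1.0 tcp y 0.1212 z 0.1325
1.1 tcp y 0.1260 z 0.1271
1.2 tcp y 0.1302 z 0.1212
1.3 tcp y 0.1338 z 0.1150
1.4 tcp y 0.1368 z 0.1084
1.5 tcp y 0.1391 z 0.1015
1.6 tcp y 0.1407 z 0.0945
1.7 tcp y 0.1416 z 0.0873
```

View pics/v2.png

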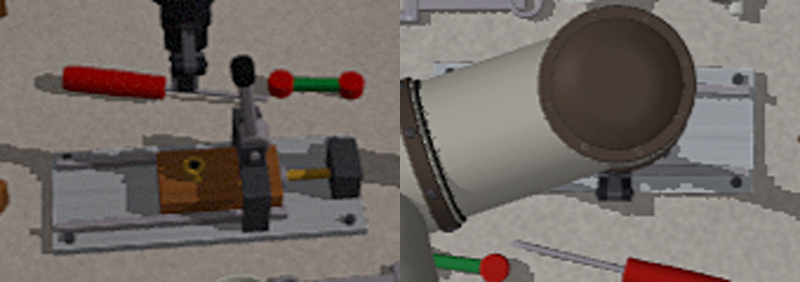

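The plinth's end sits at the screw head, at crop (283,170). The fingertips, at (188,80), face the lever end at (243,70). I push the lever along its arc, first half.

apply_moves(plan="0 0.015 0.001 0 0;0 0.025 0.001 0 0;0 0.03 0.001 0 0;0 0.035 0.001 0 0;0 0.04 0.001 0 0;0 0.044 0.001 0 0;0 0.047 0.001 0 0;0 0.051 0.001 0 0;0 0.054 0.001 0 0;0 0.058 0 0 0;0 0.061 0 0 0;0 0.065 -0.001 0 0;0 0.068 -0.002 0 0;0 0.072 -0.003 0 0;0 0.075 -0.0045 0 0")

```text
time_s: 8.95
ee_pos: [0.5228, 0.0972, 0.1494]
orientation: [0.001, 0.711, -0.703, 0.0]
ft_force: [-0.8, -7.5, 7.7]
finger_gap: -0.0003
grip_force: 4.9
```

apply_moves(plan="0 0.003 -0.0015 0 0;0 0.0065 -0.003 0 0;0 0.0095 -0.005 0 0;0 0.0125 -0.007 0 0;0 0.0155 -0.009 0 0;0 0.0185 -0.0115 0 0;0 0.021 -0.014 0 0;0 0.0235 -0.016 0 0;0 0.026 -0.019 0 0;0 0.0285 -0.0215 0 0;0 0.0305 -0.0245 0 0;0 0.0325 -0.0275 0 0")

```text
time_s: 10.15
ee_pos: [0.5229, 0.1317, 0.1223]
orientation: [-0.001, 0.711, -0.703, -0.0]
ft_force: [-3.8, 0.3, 8.7]
finger_gap: 0.0004
grip_force: 3.6
```

apply_moves(plan="0 0.002 -0.003 0 0;0 0.0035 -0.0065 0 0;0 0.005 -0.0095 0 0;0 0.0065 -0.013 0 0;0 0.008 -0.0165 0 0;0 0.009 -0.02 0 0;0 0.0095 -0.0235 0 0;0 0.0095 -0.0255 0 0;0 0.0095 -0.0255 0 0")

```text
time_s: 11.05
ee_pos: [0.5226, 0.1398, 0.0951]
orientation: [0.001, 0.711, -0.703, -0.0]
ft_force: [0.1, 0.6, -0.6]
finger_gap: 0.0004
grip_force: 0.0
```

Zero force means the lever snapped away from the finger. I retreat upward and check.

apply_moves(plan="0 0 0.03 0 0;0 0 0.08 0 0;0 0 0.13 0 0;-0.04 -0.04 0.15 0 0;-0.08 -0.08 0.15 0 0;-0.1 -0.12 0.15 0 0;-0.1 -0.17 0.15 0 0;-0.1 -0.22 0.15 0 0;-0.1 -0.27 0.15 0 0;-0.1 -0.3 0.15 0 0;-0.1 -0.3 0.15 0 0;-0.1 -0.3 0.15 0 0")

```text
time_s: 12.25
ee_pos: [0.4226, -0.1607, 0.2457]
orientation: [-0.0, 0.71, -0.704, -0.0]
ft_force: [-0.1, 0.3, -0.4]
finger_gap: 0.0
grip_force: 0.0
```

```bash
python3 - <<'E'
from h import *
s=take('scene','s3');t=take('top','t3')
a=cv2.resize(s['frame'][190:310,240:410,::-1],(400,282),interpolation=2);b=cv2.resize(t['frame'][180:300,220:390,::-1],(400,282),interpolation=2)
cv2.imwrite('pics/v3.png',np.hstack([a,b]));o=observe();print(o['ee_pos'],o['ft_force'])
E
```

```text
[ 0.42289875 -0.15939984  0.24582821] [-0.09741594 -0.7208545  -0.24070534]
```

View pics/v3.png

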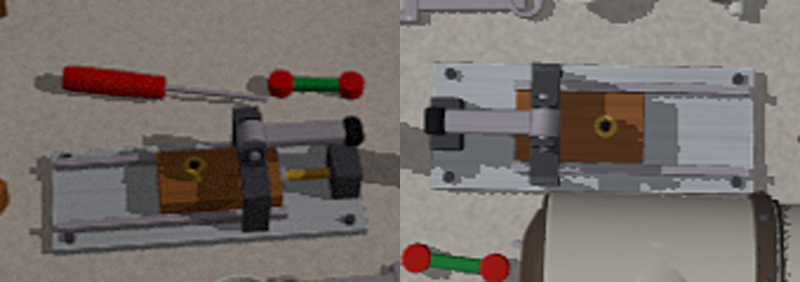

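The lever lies level over the stop, with its tip at crop (350,130). The plinth has not moved since it was seated (158–283 px, same as before), and the bystanders are untouched. I'm handing in.

```bash
python3 -c "
from rig import close_job
print(close_job())"
```

```text
the job is handed in; nothing more can be done
None
```

The plinth is seated against the screw stop (12 N push), the cam lever is snapped shut over it, and the job is handed in at about 12 s; the hand-in returned no verdict.

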